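# Vibration reading on a studio talkback unit

## Robot

A 7-joint arm with a two-finger parallel gripper is mounted at the origin on the work surface. World frame = base frame: x ahead of the robot, y to its left, z up, the work surface at z = 0. Lengths are in mm, angles in rad, forces in N, time in s.
With the tool pointing down it reaches from about 425 to 950 mm from the base axis. Payload 4.7 kg.
Tool frame: the origin (TCP) lies midway between the tips of the shut fingers; the grasp point (between the pads) lies 19 mm behind it; x points along the fingers, z is the direction in which the jaws open and shut, and the axes are right-handed (so a half turn about x gives the same grasp; the last joint's range is limited). The gripper opens to 87 mm and grips with 3 to 60 N. Pads are 19 mm wide; open, the fingers measure 117 mm over their backs; the gripper's body (75 mm by 190 mm) begins 51 mm behind the grasp point.
Start: joints at [1.252, 0.469, -0.049, 1.532, 0.024, 1.141, -0.082], TCP at [192.935, -646.858, 222.573] pointing down, gripper open.
Joint ranges: [-2.59, 2.59], [-0.33, 1.99], [-1.39, 1.29], [0.1, 2.45], [-1.04, 4.18], [0.21, 1.99], [-2.66, 2.66]. Speed limits (rad/s): [2.57, 2.57, 3.14, 3.14, 3.14, 3.14, 3.14].

## Interface

Orientations are given as a 3x3 rotation matrix whose columns are the frame's x, y, z axes.
In Python, from workcell import arm, viewer gives the robot as it stands. The module is installed in compiled form; this text tells all that it offers.
- The arm moves only by the tool arm_command, never from a script. Its arguments are lists of equal length, an entry for each row: "twist": the turn, a rotation vector about the tool's x, y, z in rad, a list of three; "travel": the shift along the tool's x, y, z in m, a list of three; "fingers": the opening, from -1 (shut) to 1 (fully open). A call has 1 to 20 rows; each row shifts and turns the commanded pose from where the row before left it, along the tool's axes as they then stand; what a row does not reach is not made up. A row lasts 1/12 s, in which the tool goes at most 41.7 mm and 7.16 degrees, less where a joint would pass 70% of its speed; a pose out of reach is approached as far as the arm can. A call with a gripper value outside its range is refused whole. The fingers move at their own pace and stop on an object; "newtons" is the grip in N (left out, the last holds). Time passes only in rows, so rows that do not move let the fingers close. It gives the time, the measured TCP pose, the force and the opening at its end, in the units of the state.
- arm.observe(): the state, without advancing time (a new reading comes with each control period).
- viewer.capture(name): name is "scene" or "top" or "wrist"; returns a dict with "img" (384x512x3 uint8, red, green, blue), "fx", "fy", "cx", "cy" (pixels), "camera_from_world" (4x4, takes a point from world to camera coordinates); the wrist camera has in their place "T_tool_cam" (4x4, takes a point from camera to tool coordinates, whose origin is the TCP and whose axes are the tool frame's). Camera axes: x right, y up, looking along -z (the intrinsics and any distortion apply to the point x, -y, -z); pixel columns grow to the right and rows downward; lengths in mm; the calibration is good to about 2 mm. The wrist camera is an equidistant fisheye: a pixel r from the principal point sees the ray r / f radians off the axis. A picture is of the moment at which its call begins: read the wrist's pose just before it. There is no depth.
- arm.finish_job(): hands the job in, once; it reports no verdict.
The state is a dict: "time": time; "qpos": joint angles; "qvel": joint speeds; "joint_efforts": joint torques, N m; "position": TCP position; "ee_rot": TCP orientation; "force": force on the tool from outside, world axes, zero at the start; "moment": the same for the moment, N m; "gripper_width": opening from 0.0 (shut) to 1.0 (fully open).
Only numpy, scipy, OpenCV 4.12 (cv2) and the standard library are available. Lean on these libraries where they do the work, as an engineer would, in place of code of your own. Each camera call takes 0.05 s, during which the arm holds its last target. There are 200 camera calls.

## Task

Draw the vibration probe straight up out of its stand and hold its sprung tip on the round ringed mark on the sloping top of one talkback unit (not on the unit with the square mark), square to that surface and pressed lightly so that the tip is pushed in about half way. Keep it there steadily for at least three seconds for the reading, and finish while still holding it in place: do not put it down or let go. Leave the other things on the desk where they are.

Things in the scene. Friction and masses are not known exactly. Their poses are not given: they have to be found in the camera images.
- probe: vibration probe, 0.16 kg, standing upright in the stand at the start. Grey square grip 28 x 28 mm and 64 mm long at the top, below it a steel barrel 14 mm thick and 45 mm long, then the sprung tip sticking out 22 mm. Origin at the centre of the grip's underside (the shoulder), z along the probe towards the grip's top: the grip spans z = 0 to 64 mm, the tip's end is at z = -67 mm. x and y are square to the grip's flat sides
- tip (a point): end of the probe's sprung rubber tip (ball 10 mm wide), on the probe's axis; axes as the probe's; it moves with the tip as that is pushed in
- plunger (a joint): how far the sprung tip is pushed into the barrel, in m: 0 out, 0.014 fully in. The spring gives about 0.9 N at 0, 3.0 N at 0.007 (half way) and 5.1 N at 0.014, where it goes solid
- stand: fixed black block 90 x 90 mm, 85 mm high, with one upright round hole 19 mm wide through its centre in which the probe's barrel hangs; the grip's underside rests on the block's top. Origin under its centre
- talk_round: desk talkback unit, fixed: base 140 mm deep (its x) x 130 mm wide (its y) x 40 mm high, origin under its centre, front faces its -x; on it an aluminium head 140 x 130 x 30 mm, hinged along the base's front edge (hinge line at x = -70 mm, z = 45 mm), which slopes up away from the front, its rear top edge at most 150 mm above the desk. The head stays as it is set (stiff hinge). This one carries the round mark
- mark (a point): centre of the round mark on the head's top surface of talk_round: a dark ring 32 mm across on the aluminium, pale inside with a dark dot. Its z is the outward normal of the sloping surface, x up the slope, y to the left along the hinge. The surface around it is flat and clear for the probe
- head_round (a joint): slope of the head of talk_round against level, rad (0.22 to 0.45 at the start)
- talk_square: desk talkback unit, fixed: base 140 mm deep (its x) x 130 mm wide (its y) x 40 mm high, origin under its centre, front faces its -x; on it an aluminium head 140 x 130 x 30 mm, hinged along the base's front edge (hinge line at x = -70 mm, z = 45 mm), which slopes up away from the front, its rear top edge at most 150 mm above the desk. The head stays as it is set (stiff hinge). The same but with a 32 mm dark square outline instead of the ring: not to be probed
- head_square (a joint): slope of the head of talk_square against level, rad
- mug: white mug, 80 mm wide, 90 mm high; loose bystander, origin under its centre
- tape: roll of clear tape lying flat, 100 mm wide, 24 mm high; loose bystander, origin under its centre
- sanitiser: pump-less sanitiser bottle, 64 mm wide, 170 mm high; loose bystander, origin under its centre
- marker: square-barrelled blue marker pen lying on the desk, 130 x 14 x 14 mm, long along its y; loose bystander, origin under its centre
- stopwatch: round steel stopwatch lying flat, 56 mm wide, 15 mm high; loose bystander, origin under its centre
- phone: flat black phone, 150 x 72 x 9 mm; loose bystander, origin under its centre
- case: red spectacle case, 150 x 60 x 35 mm; loose bystander, origin under its centre
Things that resemble listed ones, but are neither listed nor needed, are in the scene too. Leave any yellow look-alike of the stand alone.

How it is judged (in metres and radians):
On the way, in this order (a step that is already met when the one before it is completed fails the run):
1. the probe is drawn out of the stand, its tip clear above the block (z of tip in the frame of stand above 0.09 m and contact force between probe and stand below 0.1 N and contact force between the fingers and probe above 2 N), for 0.1 s.
2. the tip is held on the round mark, square and lightly pressed, for two and a half seconds (distance between tip and mark below 0.008 m and angle between the z axis of probe and the z axis of mark, either way round below 0.14 rad and contact force between probe and talk_round between 0.8 and 7 N and value of joint plunger between 0.002 and 0.0125 m and contact force between the fingers and probe above 2 N and contact force between probe and stand below 0.1 N and height (world z) of probe above 0.1 m), for 2.5 s.
At the end, for the whole second after the job is handed in: The robot's fingers hold the probe (over 2 N) clear of the stand with the sprung tip's end within 8 mm of the centre of the round mark, the probe's axis within 0.14 rad (8 degrees) of the surface normal, the tip pushed in 2 to 12.5 mm (contact force 0.8 to 7 N), and the probe at rest (all of step 2 and linear speed of probe below 0.02 m/s and angular speed of probe below 0.2 rad/s); the arm keeps its last pose, push and grip.
It fails at once if the probe is pressed hard on the unit (over 15 N) (contact force between probe and talk_round above 15 N).
It fails at once if the probe is pressed on the unit with the square mark (contact force between probe and talk_square above 1 N).
It fails at once if another thing on the desk is displaced by more than 30 mm (distance of any of mug, tape, sanitiser, marker, stopwatch, phone, case from where it was at the start of the episode above 0.03 m).
It also fails if it takes over 51 s, if anything falls off the work surface, if the arm or the gripper's body presses on something with over 40 N, if the wrist force passes 120 N, or if a joint passes its speed limit or range.

## Working session

There is one attempt and no reset: what is moved stays moved. The work goes in short steps, Python scripts to look and compute and a tool call to move; the robot and the scene stay as the last step left them, time stands still between calls to the robot, and variables do not carry over. Pictures are saved under pics/ and viewed, about 8 in all and at most 12, crops included, and the job is handed in when it is done.

Besides the shell and the picture viewer there is one more tool, called after "Request:" as name(argument=value, ...), one argument or row to a line, values as JSON. arm_command: Moves the arm, as the interface text tells. Its arguments: {"type":"object","properties":{"twist":{"type":"array"},"travel":{"type":"array"},"fingers":{"type":"array"},"newtons":{"type":"number"}},"required":["twist","travel","fingers"]}

```bash
mkdir -p pics; cat > h.py <<'E'
import numpy as np, cv2
from workcell import arm, viewer
def cap(n,f=None):
    s=arm.observe(); c=viewer.capture(n)
    if f: cv2.imwrite('pics/'+f,cv2.cvtColor(c['img'],cv2.COLOR_RGB2BGR))
    return s,c
def ray(s,c,u,v):
    x=(u-c['cx'])/c['fx'];y=(v-c['cy'])/c['fy']
    if 'T_tool_cam' in c:
        r=np.hypot(x,y);k=np.sin(r)/r if r>1e-9 else 1
        d=np.array([x*k,-y*k,-np.cos(r)]);T=np.eye(4);T[:3,:3]=s['ee_rot'];T[:3,3]=s['position'];T=T@np.array(c['T_tool_cam'])
    else:
        d=np.array([x,-y,-1.]);T=np.linalg.inv(c['camera_from_world'])
    d=T[:3,:3]@d
    return T[:3,3],d/np.linalg.norm(d)
def onz(s,c,u,v,z):
    o,d=ray(s,c,u,v);return o+d*(z-o[2])/d[2]
def tri(rs):
    A=sum(np.eye(3)-np.outer(d,d) for o,d in rs);b=sum((np.eye(3)-np.outer(d,d))@o for o,d in rs)
    p=np.linalg.solve(A,b);return p,[np.linalg.norm((np.eye(3)-np.outer(d,d))@(p-o)) for o,d in rs]
E
python3 - <<'E'
from h import *
for n in ('scene','top'):
    s,c=cap(n,n+'0.png'); print(n,{k:(np.round(v,3).tolist()) for k,v in c.items() if k!='img'})
s,c=cap('wrist','wrist0.png');print({k:(np.round(v,3).tolist()) for k,v in c.items() if k!='img'})
print({k:np.round(v,3).tolist() for k,v in s.items()})
a=[cv2.imread(f'pics/{n}0.png') for n in('scene','top')]
cv2.imwrite('pics/a.png',cv2.resize(a[0],(800,600),interpolation=cv2.INTER_CUBIC));cv2.imwrite('pics/b.png',cv2.resize(a[1],(800,600),interpolation=cv2.INTER_CUBIC))
E
```

```text
scene {'fx': 351.349, 'fy': 351.349, 'cx': 256.668, 'cy': 188.928, 'camera_from_world': [[-0.233, 0.972, 0.008, 132.467], [-0.765, -0.188, 0.616, 374.642], [0.601, 0.138, 0.787, -1327.546], [0.0, 0.0, 0.0, 1.0]]}
top {'fx': 359.276, 'fy': 359.276, 'cx': 260.956, 'cy': 191.78, 'camera_from_world': [[0.008, -1.0, -0.002, -30.957], [0.987, 0.007, 0.163, -549.967], [-0.163, -0.003, 0.987, -1183.548], [0.0, 0.0, 0.0, 1.0]]}
{'fx': 297.319, 'fy': 297.319, 'cx': 258.779, 'cy': 196.967, 'T_tool_cam': [[0.0, 0.27, -0.963, -162.07], [0.001, 0.963, 0.27, 74.947], [1.0, -0.001, -0.0, -0.769], [0.0, 0.0, 0.0, 1.0]]}
{'time': 0.1, 'qpos': [1.252, 0.469, -0.049, 1.534, 0.024, 1.141, -0.082], 'qvel': [-0.001, -0.002, 0.001, -0.004, -0.002, 0.001, -0.0], 'joint_efforts': [0.0, -50.917, -0.082, -23.683, -0.062, 0.034, 0.0], 'position': [192.733, -646.349, 221.58], 'ee_rot': [[-0.001, 0.958, 0.286], [0.002, 0.286, -0.958], [-1.0, -0.0, -0.002]], 'force': [0.207, -0.087, 0.226], 'moment': [0.035, 0.005, -0.037], 'gripper_width': 0.996}
```

View pics/a.png

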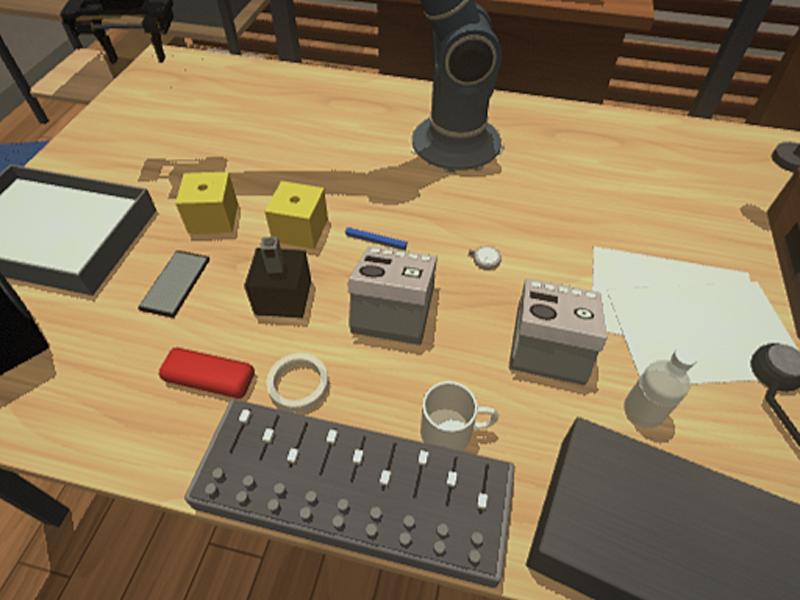

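View pics/b.png

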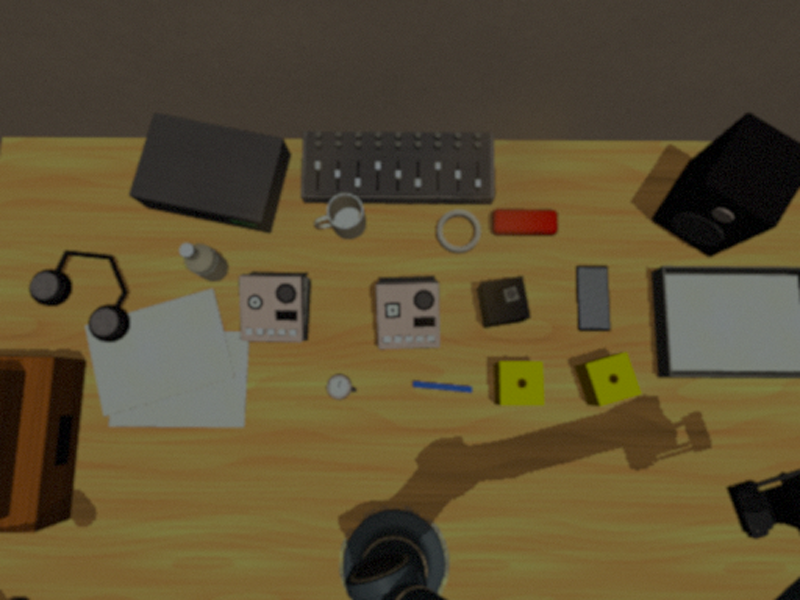

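The scene view shows the probe in its black stand at (270,265). The square-mark unit is at (395,290), with its mark at (411,272). The round-mark unit is at (560,325), with its mark at (584,313). In the top view the grip is at (511,294), the round mark at (255,302) and the square mark at (393,310). Next I'll crop for pixel accuracy.

```bash
python3 - <<'E'
import cv2,numpy as np
s=cv2.imread('pics/scene0.png');t=cv2.imread('pics/top0.png')
def cr(i,x,y,w,h,g=1):
    c=cv2.resize(i[y:y+h,x:x+w],(w*6,h*6),interpolation=cv2.INTER_CUBIC);c=cv2.convertScaleAbs(c,alpha=g)
    for k in range(0,w,10): cv2.putText(c,str(x+k),(k*6,8),0,.3,(0,0,255));cv2.line(c,(k*6,8),(k*6,14),(0,0,255))
    for k in range(0,h,10): cv2.putText(c,str(y+k),(0,k*6+4),0,.3,(255,0,0))
    return c
a=np.hstack([cr(t,300,170,60,48,2),cr(t,148,168,60,48,1.7)])
b=np.hstack([cr(s,150,145,60,48,1.8),cr(s,326,175,64,48)[:,:360]])
cv2.imwrite('pics/c.png',np.vstack([a,b]))
b2=cr(s,322,170,70,80)
E
```

```text
(no output)
```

View pics/c.png

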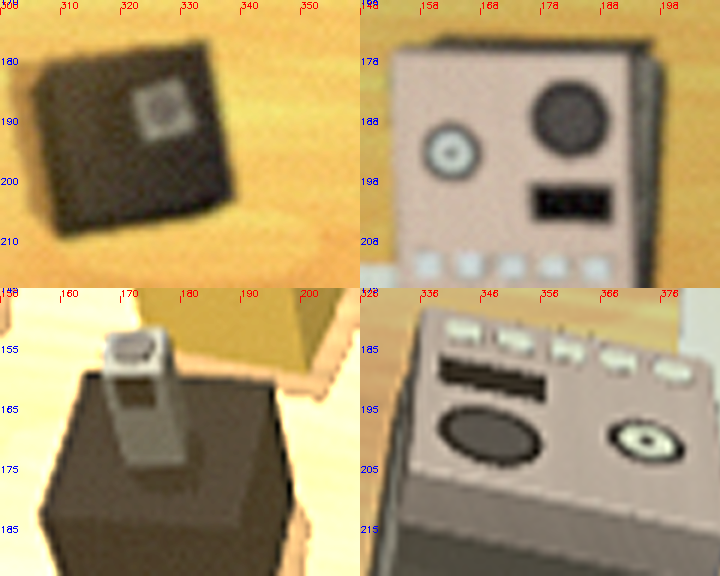

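```bash
python3 - <<'E'
from h import *
s,t=cap('top');_,c=cap('scene')
P={'grip':((327.2,188),(172.5,154.7)),'mark':((163.2,193.3),(373.8,200.3)),'disc':((183,187.7),(347.7,199.7)),'rect':((183.2,201.8),(348.2,190.3)),'b1':((159.2,212.2),(378.2,188.7)),'b5':((187.3,212.2),(343.3,181.8))}
X={}
for k,(a,b) in P.items():
    p,e=tri([ray(s,t,*a),ray(s,c,*b)]);X[k]=p;print(k,p.round(1),np.round(e,1))
Q=np.array([X[k] for k in('mark','disc','rect','b1','b5')]);m=Q.mean(0);n=np.linalg.svd(Q-m)[2][2];n*=np.sign(n[2])
print('n',n,'tilt',np.arccos(n[2]),((Q-m)@n).round(1))
f=(X['b1']-X['b5']);print('y dir',f/np.linalg.norm(f))
print('grip top z=149:',onz(s,t,327.2,188,149),onz(s,c,172.5,154.7,149))
for a in[(321.8,185.5),(330,183.3),(332.7,190.6),(324.5,193)]:print('gripcorner',onz(s,t,*a,149).round(1))
for a in[(305.5,184),(334.5,177),(339,203),(310,209.5)]:print('standcorner',onz(s,t,*a,85).round(1))
E
```

```text
grip [ 546.9 -233.8  144.4] [1.4 1.4]
mark [534.  294.2  97.9] [1.5 1.5]
disc [552.1 229.  103.2] [1.5 1.5]
rect [507.9 230.2  86.8] [1.6 1.6]
b1 [474.2 309.9  76.2] [1.2 1.2]
b5 [474.6 216.7  78.5] [1.3 1.3]
n [-0.31986401  0.00349425  0.94745702] tilt 0.32560610001518014 [ 0.9 -0.1 -1.5 -0.5  1.2]
y dir [-0.00418578  0.99968746 -0.02464689]
grip top z=149: [ 546.58271087 -234.36516555  149.        ] [ 550.62195782 -229.85910242  149.        ]
gripcorner [ 554.4 -217.6  149. ]
gripcorner [ 561.6 -243.5  149. ]
gripcorner [ 538.5 -251.4  149. ]
gripcorner [ 530.7 -225.6  149. ]
standcorner [ 570.9 -174.5   85. ]
standcorner [ 595.3 -271.3   85. ]
standcorner [ 508.1 -283.8   85. ]
standcorner [ 485.9 -188.2   85. ]
```

Request:
arm_command(
  twist=[
    [0,0,0],
    [0,0,0],
    [0,0,0],
    [0,0,0],
    [0,0,0],
    [0,0,0],
    [0,0,0],
    [0,0,0],
    [0,0,0],
    [0,0,0],
    [0,0,0],
    [0,0,0],
    [0,0,0],
    [0,0,0],
    [0,0,0],
    [0,0,0],
    [0,0,0],
    [0,0,0],
    [0,0,0],
    [0,0,0],
  ],
  travel=[
    [-0.002,0.0286,-0.0184],
    [-0.002,0.0286,-0.0184],
    [-0.002,0.0286,-0.0184],
    [-0.002,0.0286,-0.0184],
    [-0.002,0.0286,-0.0184],
    [-0.002,0.0286,-0.0184],
    [-0.002,0.0286,-0.0184],
    [-0.002,0.0286,-0.0184],
    [-0.002,0.0286,-0.0184],
    [-0.002,0.0286,-0.0184],
    [-0.002,0.0286,-0.0184],
    [-0.002,0.0286,-0.0184],
    [-0.002,0.0286,-0.0184],
    [-0.002,0.0286,-0.0184],
    [-0.002,0.0286,-0.0184],
    [-0.002,0.0286,-0.0184],
    [0,0,0],
    [0,0,0],
    [0,0,0],
    [0,0,0],
  ],
  fingers=[1,1,1,1,1,1,1,1,1,1,1,1,1,1,1,1,1,1,1,1],
)

```text
time: 1.92
position: [546.2, -235.7, 254.3]
ee_rot: [[-0.001, 0.959, 0.283], [-0.001, 0.283, -0.959], [-1.0, -0.001, 0.001]]
force: [1.0, -0.2, -0.7]
gripper_width: 0.997
```

```bash
python3 - <<'E'
from h import *
s,c=cap('wrist','w1.png');np.savez('w1.npz',**{k:s[k] for k in('position','ee_rot')})
print(s['position'],np.round(s['ee_rot'],3).tolist(),np.round(s['qpos'],2),s['time'],s['force'])
i=cv2.imread('pics/w1.png');cv2.imwrite('pics/w1b.png',cv2.resize(i,(800,600),interpolation=cv2.INTER_CUBIC))
E
```

```text
[ 546.24833471 -235.70152194  254.32026659] [[-0.001, 0.959, 0.283], [-0.001, 0.283, -0.959], [-1.0, -0.001, 0.001]] [ 0.54  0.33 -0.27  1.68  0.09  1.15 -1.03] 1.9167 [ 0.95983863 -0.2499412  -0.69537096]
```

View pics/w1b.png

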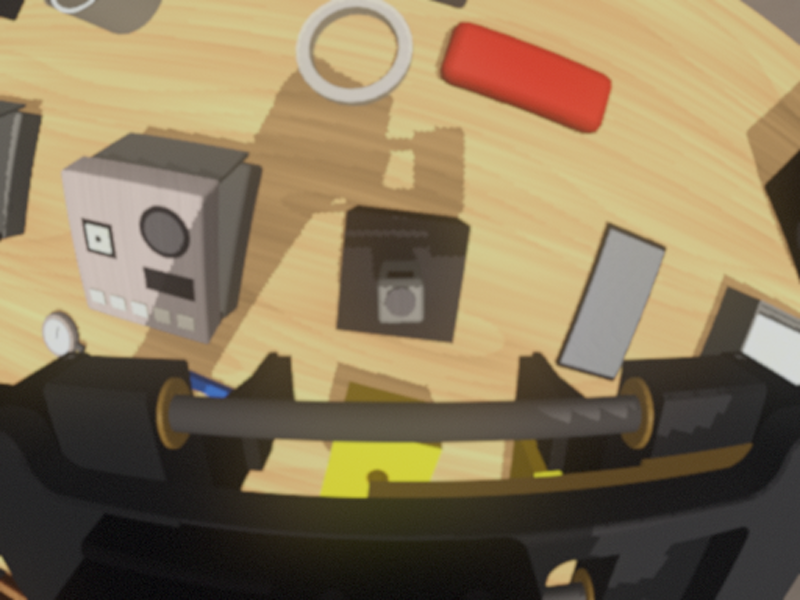

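The wrist view shows the grip top at about (401,301), between the fingers and square with the image to within a few hundredths of a radian.

```bash
python3 - <<'E'
from h import *
z=np.load('w1.npz');s=dict(z);_,c=cap('wrist')
k=.64
i=cv2.imread('pics/w1.png')
cv2.imwrite('pics/w1c.png',cv2.resize(i[165:220,225:290],None,fx=10,fy=10,interpolation=cv2.INTER_CUBIC))
p=onz(s,c,401*k,301*k,149);print(p,s['ee_rot'].T@(p-s['position']))
for a in[(379,279),(425,281),(424,324),(378,322)]:
    p=onz(s,c,a[0]*k,a[1]*k,149);print(p.round(1),(s['ee_rot'].T@(p-s['position'])).round(1))
E
```

```text
[ 549.28334329 -232.01921882  149.        ] [105.31430578   4.07144365  -2.72938297]
[ 558.5 -215.8  149. ] [105.3  17.5 -15.7]
[ 565.  -242.1  149. ] [105.3  16.3  11.4]
[ 539.4 -249.4  149. ] [105.3 -10.3  11.2]
[ 532.8 -222.4  149. ] [105.3  -9.1 -16.6]
```

View pics/w1c.png

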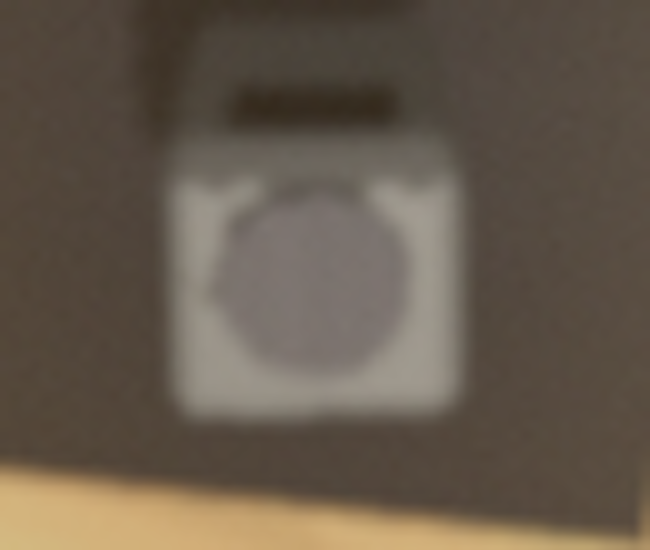

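The grip is 4 mm off in tool y and −3 mm in tool z, with yaw aligned. I'll descend to 45 mm above the shoulder and close.

Request:
arm_command(
  twist=[
    [0,0,0],
    [0,0,0],
    [0,0,0],
    [0,0,0],
    [0,0,0],
    [0,0,0],
    [0,0,0],
    [0,0,0],
    [0,0,0],
    [0,0,0],
    [0,0,0],
    [0,0,0],
    [0,0,0],
    [0,0,0],
    [0,0,0],
    [0,0,0],
    [0,0,0],
    [0,0,0],
    [0,0,0],
    [0,0,0],
  ],
  travel=[
    [0,0.004,-0.003],
    [0.02,0,0],
    [0.02,0,0],
    [0.02,0,0],
    [0.02,0,0],
    [0.02,0,0],
    [0.02,0,0],
    [0.015,0,0],
    [0.008,0,0],
    [0,0,0],
    [0,0,0],
    [0,0,0],
    [0,0,0],
    [0,0,0],
    [0,0,0],
    [0,0,0],
    [0,0,0],
    [0,0,0],
    [0,0,0],
    [0,0,0],
  ],
  fingers=[1,1,1,1,1,1,1,1,1,1,1,-1,-1,-1,-1,-1,-1,-1,-1,-1],
  newtons=35,
)

```text
time: 3.68
position: [550.3, -229.9, 111.5]
ee_rot: [[-0.0, 0.958, 0.286], [-0.0, 0.286, -0.958], [-1.0, -0.0, -0.0]]
force: [-0.4, 0.9, 0.7]
gripper_width: 0.401
```

Request:
arm_command(
  twist=[
    [0,0,0],
    [0,0,0],
    [0,0,0],
    [0,0,0],
    [0,0,0],
    [0,0,0],
    [0,0,0],
    [0,0,0],
    [0,0,0],
    [0,0,0],
    [0,0,0],
    [0,0,0],
    [0,0,0],
    [0,0,0],
    [0,0,0],
    [0,0,0],
    [0,0,0],
    [0,0,0],
    [0,0,0],
    [0,0,0],
  ],
  travel=[
    [0,0,0],
    [0,0,0],
    [0,0,0],
    [0,0,0],
    [0,0,0],
    [0,0,0],
    [-0.005,0,0],
    [-0.01,0,0],
    [-0.015,0,0],
    [-0.015,0,0],
    [-0.015,0,0],
    [-0.015,0,0],
    [-0.015,0,0],
    [-0.015,0,0],
    [-0.015,0,0],
    [-0.015,0,0],
    [-0.015,0,0],
    [-0.015,0,0],
    [-0.01,0,0],
    [0,0,0],
  ],
  fingers=[-1,-1,-1,-1,-1,-1,-1,-1,-1,-1,-1,-1,-1,-1,-1,-1,-1,-1,-1,-1],
  newtons=35,
)

```text
time: 5.35
position: [551.4, -229.9, 289.6]
ee_rot: [[0.005, 0.958, 0.286], [-0.002, 0.286, -0.958], [-1.0, 0.004, 0.003]]
force: [-0.4, 0.8, -1.7]
gripper_width: 0.322
```

Request:
arm_command(
  twist=[
    [0,0,0],
    [0,0,0],
    [0,0,0],
    [0,0,0],
    [0,0,0],
    [0,0,0],
    [0,0,0],
    [0,0,0],
    [0,0,0],
    [0,0,0],
    [0,0,0],
    [0,0,0],
    [0,0,0],
    [0,0,0],
    [0,0,0],
    [0,0,0],
    [0,0,0],
    [0,0,0],
    [0,0,0],
  ],
  travel=[
    [0,0.0028,-0.0162],
    [0,0.0057,-0.0325],
    [0,0.0057,-0.0325],
    [0,0.0057,-0.0325],
    [0,0.0057,-0.0325],
    [0,0.0057,-0.0325],
    [0,0.0057,-0.0325],
    [0,0.0057,-0.0325],
    [0,0.0057,-0.0325],
    [0,0.0057,-0.0325],
    [0,0.0057,-0.0325],
    [0,0.0057,-0.0325],
    [0,0.0057,-0.0325],
    [0,0.0057,-0.0325],
    [0,0.0057,-0.0325],
    [0,0.0057,-0.0325],
    [0,0.0028,-0.0162],
    [0,0,0],
    [0,0,0],
  ],
  fingers=[-1,-1,-1,-1,-1,-1,-1,-1,-1,-1,-1,-1,-1,-1,-1,-1,-1,-1,-1],
)

```text
time: 6.93
position: [488.0, 295.0, 285.6]
ee_rot: [[-0.002, 0.957, 0.288], [-0.001, 0.288, -0.957], [-1.0, -0.002, 0.0]]
force: [-0.1, -0.5, -1.6]
gripper_width: 0.322
```

Request:
arm_command(
  twist=[
    [-0.08,0,0],
    [-0.1,0,0],
    [-0.1,0,0],
    [-0.1,0,0],
    [-0.1,0,0],
    [-0.1,0,0],
    [-0.1,0,0],
    [-0.1,0,0],
    [-0.1,0,0],
    [0,0,0],
    [0,-0.05,0.02],
    [0,-0.05,0.02],
    [0,-0.05,0.02],
    [0,-0.05,0.02],
    [0,-0.05,0.02],
    [0,-0.05,0.03],
    [0,0,0],
    [0,0,0],
    [0,0,0],
  ],
  travel=[
    [0,0,0],
    [0,0,0],
    [0,0,0],
    [0,0,0],
    [0,0,0],
    [0,0,0],
    [0,0,0],
    [0,0,0],
    [0,0,0],
    [0,0,0],
    [0,0,0],
    [0,0,0],
    [0,0,0],
    [0,0,0],
    [0,0,0],
    [0,0,0],
    [0,0,0],
    [0,0,0],
    [0,0,0],
  ],
  fingers=[-1,-1,-1,-1,-1,-1,-1,-1,-1,-1,-1,-1,-1,-1,-1,-1,-1,-1,-1],
)

```text
time: 8.52
position: [489.8, 293.5, 286.7]
ee_rot: [[0.321, 0.371, 0.872], [0.002, 0.92, -0.392], [-0.947, 0.127, 0.294]]
force: [-0.4, -0.9, -1.1]
gripper_width: 0.321
```

```bash
python3 - <<'E'
from h import *
s,c=cap('wrist','w2.png');np.savez('w2.npz',**{k:s[k] for k in('position','ee_rot')})
print(s['position'],np.round(s['ee_rot'],3).tolist(),np.round(s['qpos'],2),s['time'],s['force'],s['gripper_width'])
print('tip',s['position']+93*s['ee_rot'][:,0])
i=cv2.imread('pics/w2.png');cv2.imwrite('pics/w2b.png',cv2.resize(i,(800,600),interpolation=cv2.INTER_CUBIC))
E
```

```text
[489.75394108 293.47417947 286.68212836] [[0.321, 0.371, 0.872], [0.002, 0.92, -0.392], [-0.947, 0.127, 0.294]] [-0.1   0.18 -0.71  1.87  0.43  0.94 -1.41] 8.5167 [-0.3903263  -0.91733673 -1.08813261] 0.32085544869100785
tip [519.56260427 293.64360995 198.5889113 ]
```

View pics/w2b.png

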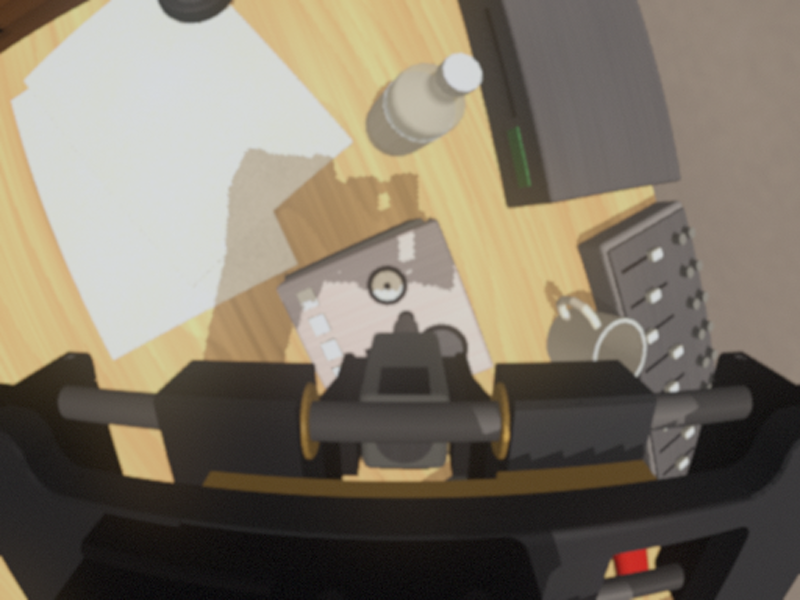

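The wrist view shows the ringed mark's dot at (387,286) and the probe tip just below it at about (406,318). Now I'll triangulate the mark with this view as well and check the tip prediction.

```bash
python3 - <<'E'
from h import *
s=dict(np.load('w2.npz'));_,w=cap('wrist');s0,t=cap('top');_,c=cap('scene')
W=ray(s,w,387*.64,286*.64);T=ray(s,t,163.2,193.3);C=ray(s,c,373.8,200.3)
for n,r in(('TC',[T,C]),('WT',[W,T]),('WC',[W,C]),('all',[W,T,C])):
    p,e=tri(r);print(n,p.round(1),np.round(e,1),'tool',(s['ee_rot'].T@(p-s['position'])).round(1))
# tip pixel prediction
M=np.linalg.inv(w['T_tool_cam'])
for L in(93,88,45):
    q=(M@[L,0,0,1])[:3];x,y,z=q[0],-q[1],-q[2];r=np.hypot(x,y);th=np.arctan2(r,z)
    print(L,(w['cx']+w['fx']*th*x/r)/.64,(w['cy']+w['fy']*th*y/r)/.64)
i=cv2.imread('pics/w2.png')
cv2.imwrite('pics/w2c.png',cv2.resize(i[165:235,220:300],None,fx=8,fy=8,interpolation=cv2.INTER_CUBIC))
E
```

```text
TC [534.  294.2  97.9] [1.5 1.5] tool [193.   -6.9 -17.2]
WT [535.8 292.8  98.4] [1.8 1.8] tool [193.1  -7.5 -15. ]
WC [537.  294.2 102.4] [0.5 0.5] tool [189.7  -5.3 -13.3]
all [535.5 293.6 100.2] [1.7 2.3 1.6] tool [191.4  -6.7 -15. ]
93 403.92206215370993 314.05367203896583
88 403.90633956082127 316.57064942022896
45 403.74343487471515 342.72022368548613
```

View pics/w2c.png

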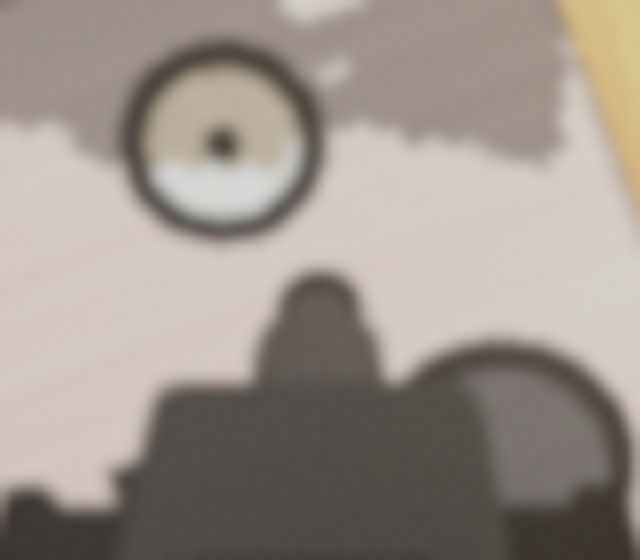

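The tip appears where it should be, within about 1 mm. I'll move sideways by y −6, z −16, advance 80 of the estimated 98 mm, and look again.

Request:
arm_command(
  twist=[
    [0,0,0],
    [0,0,0],
    [0,0,0],
    [0,0,0],
    [0,0,0],
    [0,0,0],
    [0,0,0],
    [0,0,0],
    [0,0,0],
    [0,0,0],
  ],
  travel=[
    [0,-0.003,-0.008],
    [0,-0.003,-0.008],
    [0.015,0,0],
    [0.02,0,0],
    [0.02,0,0],
    [0.015,0,0],
    [0.01,0,0],
    [0,0,0],
    [0,0,0],
    [0,0,0],
  ],
  fingers=[-1,-1,-1,-1,-1,-1,-1,-1,-1,-1],
)

```text
time: 9.55
position: [498.5, 296.0, 206.3]
ee_rot: [[0.322, 0.367, 0.872], [0.004, 0.921, -0.389], [-0.947, 0.129, 0.296]]
force: [-0.1, -0.4, -2.0]
gripper_width: 0.319
```

```bash
python3 - <<'E'
from h import *
s,w=cap('wrist','w3.png');np.savez('w3.npz',**{k:s[k] for k in('position','ee_rot')})
cap('scene','s3.png');cap('top','t3.png')
print(s['position'],np.round(s['ee_rot'],3).tolist(),s['time'],s['force'],s['gripper_width'])
print('tip',s['position']+93*s['ee_rot'][:,0])
a=cv2.resize(cv2.imread('pics/w3.png')[165:235,220:300],(400,350),interpolation=cv2.INTER_CUBIC)
b=cv2.resize(cv2.imread('pics/s3.png')[150:220,320:400],(400,350),interpolation=cv2.INTER_CUBIC)
cv2.imwrite('pics/w3c.png',np.hstack([a,b]))
E
```

```text
[498.47759036 296.00804037 206.30215584] [[0.322, 0.367, 0.872], [0.004, 0.921, -0.389], [-0.947, 0.129, 0.296]] 9.55 [-0.10859853 -0.43108041 -2.04309977] 0.3193569721215758
tip [528.45763467 296.36749065 118.2676868 ]
```

View pics/w3c.png

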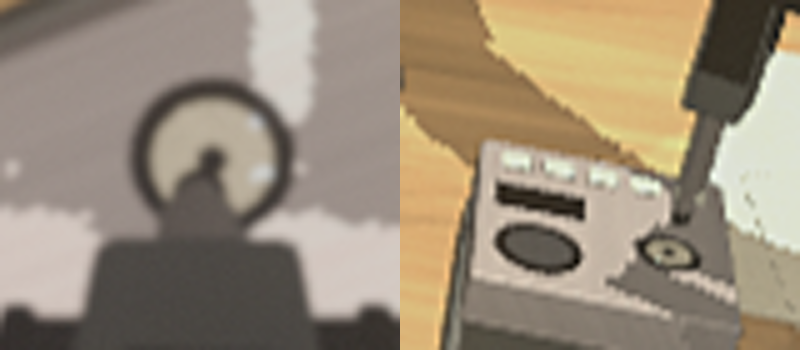

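The left crop (wrist) shows the dot at (211,157) and the ball at (200,188). The right crop (scene) shows the tip just above the mark.

```bash
python3 - <<'E'
from h import *
s=dict(np.load('w3.npz'));_,w=cap('wrist');_,c=cap('scene');_,t=cap('top')
R,p0=s['ee_rot'],s['position']
W=ray(s,w,220+211/5,165+157/5);B=ray(s,w,220+200/5,165+188/5)
for d in(108,111,114):
    o,v=[R.T@W[0],R.T@W[1]];oo=R.T@(W[0]-p0);print(d,(oo+v*(d-oo[0])/v[0]).round(1))
oo=R.T@(B[0]-p0);v=R.T@B[1];print('ball at 88',(oo+v*(88-oo[0])/v[0]).round(1))
# scene: mark dot vs tip ball
C=ray(s,c,373.8,200.3);D=ray(s,c,320+283/5,150+213/5)
for n,r in(('mark WC',[W,C]),('tip WC',[B,D])):
    p,e=tri(r);print(n,p.round(1),np.round(e,1),(R.T@(p-p0)).round(1))
E
```

```text
108 [1.08e+02 1.00e-01 3.50e+00]
111 [111.   -0.7   3.5]
114 [114.   -1.6   3.5]
ball at 88 [88.   0.   1.3]
mark WC [537.1 294.6 102.3] [0.2 0.2] [110.9  -0.5   3.5]
tip WC [528.1 295.7 123. ] [0. 0.] [88.4 -0.1  1.3]
```

Wrist and scene agree: the mark is at tool (111, −0.6, 3.5) and the tip at (93, 0, 1.3). I'll correct z by +2 and advance gently to just past the expected contact.

Request:
arm_command(
  twist=[
    [0,0,0],
    [0,0,0],
    [0,0,0],
    [0,0,0],
    [0,0,0],
    [0,0,0],
    [0,0,0],
    [0,0,0],
    [0,0,0],
    [0,0,0],
    [0,0,0],
  ],
  travel=[
    [0,-0.0005,0.002],
    [0.004,0,0],
    [0.004,0,0],
    [0.004,0,0],
    [0.002,0,0],
    [0.002,0,0],
    [0.002,0,0],
    [0.002,0,0],
    [0,0,0],
    [0,0,0],
    [0,0,0],
  ],
  fingers=[-1,-1,-1,-1,-1,-1,-1,-1,-1,-1,-1],
)

```text
time: 10.77
position: [506.3, 294.0, 186.9]
ee_rot: [[0.321, 0.368, 0.873], [0.002, 0.921, -0.389], [-0.947, 0.127, 0.295]]
force: [-1.5, -1.3, -0.0]
gripper_width: 0.317
```

```bash
python3 - <<'E'
from h import *
s=arm.observe();R=s['ee_rot'];z=dict(np.load('w3.npz'))
print(s['position'],s['force'],R.T@s['force'],'adv',z['ee_rot'].T@(s['position']-z['position']),s['time'])
E
```

```text
[506.34967896 293.99596341 186.91601321] [-1.49207986 -1.29464592 -0.01644406] [-0.46646174 -1.74385154 -0.80254346] adv [20.88097953 -1.45968663  1.92217777] 10.7667
```

The axial force changed by about 2 N, so the tip is in contact, about 3–4 mm pushed in. I'll add 3 mm and average the readings.

Request:
arm_command(
  twist=[
    [0,0,0],
    [0,0,0],
    [0,0,0],
    [0,0,0],
    [0,0,0],
    [0,0,0],
  ],
  travel=[
    [0.001,0,0],
    [0.001,0,0],
    [0.001,0,0],
    [0,0,0],
    [0,0,0],
    [0,0,0],
  ],
  fingers=[-1,-1,-1,-1,-1,-1],
)

```text
time: 11.27
position: [507.5, 294.1, 184.1]
ee_rot: [[0.321, 0.368, 0.873], [0.003, 0.921, -0.39], [-0.947, 0.127, 0.295]]
force: [-1.6, -0.8, 0.5]
gripper_width: 0.318
```

```bash
python3 - <<'E'
from h import *
z=dict(np.load('w3.npz'));F=[];
for k in range(8):
    s,c=cap('wrist','w4.png' if k==7 else None);F.append(s['ee_rot'].T@s['force'])
np.savez('w4.npz',**{k:s[k] for k in('position','ee_rot')})
print(np.mean(F,0),np.std(F,0),s['position'],'adv',z['ee_rot'].T@(s['position']-z['position']),s['ee_rot'][:,0],s['time'])
cap('scene','s4.png')
a=cv2.resize(cv2.imread('pics/w4.png')[165:235,220:300],(400,350),interpolation=cv2.INTER_CUBIC)
b=cv2.resize(cv2.imread('pics/s4.png')[150:220,330:410],(400,350),interpolation=cv2.INTER_CUBIC)
cv2.imwrite('pics/w4c.png',np.hstack([a,b]))
E
```

```text
[-0.90908518 -1.57019351 -1.12767186] [0.25395445 0.3813651  0.46842834] [507.48029894 294.07769899 184.0488053 ] adv [23.9598886  -1.33853979  2.02944315] [ 0.32118507  0.0026773  -0.94701266] 11.6167
```

View pics/w4c.png

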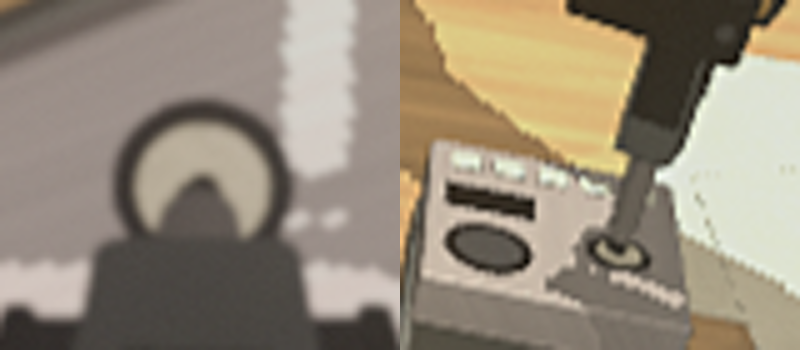

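```bash
python3 - <<'E'
from h import *
s=dict(np.load('w4.npz'));_,w=cap('wrist');_,c=cap('scene')
R,p0=s['ee_rot'],s['position']
W=ray(s,w,220+203/5,165+184/5);C=ray(s,c,373.8,200.3);C2=ray(s,c,330+618/5-80,150+252/5)
for n,r in(('mark WC',[W,C]),('mark W C2',[W,C2])):
    p,e=tri(r);print(n,p.round(1),np.round(e,1),(R.T@(p-p0)).round(1))
oo=R.T@(W[0]-p0);v=R.T@W[1]
for d in(85,87,89):print(d,(oo+v*(d-oo[0])/v[0]).round(1))
E
```

```text
mark WC [537.4 294.6 102.5] [0. 0.] [86.8  1.1  1.8]
mark W C2 [537.4 294.4 102. ] [0.1 0.1] [87.3  0.8  1.8]
85 [85.   1.6  1.8]
87 [87.   1.   1.8]
89 [89.   0.4  1.8]
```

The mark sits at tool (87, 1.0, 1.8), so the plunger is about 6 mm in and the lateral error about 1 mm. I'll add 1 mm and hold for over 3 s.

Request:
arm_command(
  twist=[
    [0,0,0],
    [0,0,0],
    [0,0,0],
    [0,0,0],
    [0,0,0],
    [0,0,0],
    [0,0,0],
    [0,0,0],
    [0,0,0],
    [0,0,0],
    [0,0,0],
    [0,0,0],
    [0,0,0],
    [0,0,0],
    [0,0,0],
    [0,0,0],
    [0,0,0],
    [0,0,0],
    [0,0,0],
    [0,0,0],
  ],
  travel=[
    [0.001,0,0],
    [0,0,0],
    [0,0,0],
    [0,0,0],
    [0,0,0],
    [0,0,0],
    [0,0,0],
    [0,0,0],
    [0,0,0],
    [0,0,0],
    [0,0,0],
    [0,0,0],
    [0,0,0],
    [0,0,0],
    [0,0,0],
    [0,0,0],
    [0,0,0],
    [0,0,0],
    [0,0,0],
    [0,0,0],
  ],
  fingers=[-1,-1,-1,-1,-1,-1,-1,-1,-1,-1,-1,-1,-1,-1,-1,-1,-1,-1,-1,-1],
)

```text
time: 13.48
position: [507.8, 294.1, 183.1]
ee_rot: [[0.321, 0.368, 0.873], [0.003, 0.921, -0.39], [-0.947, 0.127, 0.295]]
force: [-2.1, -0.3, 0.7]
gripper_width: 0.32
```

Request:
arm_command(
  twist=[
    [0,0,0],
    [0,0,0],
    [0,0,0],
    [0,0,0],
    [0,0,0],
    [0,0,0],
    [0,0,0],
    [0,0,0],
    [0,0,0],
    [0,0,0],
    [0,0,0],
    [0,0,0],
    [0,0,0],
    [0,0,0],
    [0,0,0],
    [0,0,0],
    [0,0,0],
    [0,0,0],
    [0,0,0],
    [0,0,0],
  ],
  travel=[
    [0,0,0],
    [0,0,0],
    [0,0,0],
    [0,0,0],
    [0,0,0],
    [0,0,0],
    [0,0,0],
    [0,0,0],
    [0,0,0],
    [0,0,0],
    [0,0,0],
    [0,0,0],
    [0,0,0],
    [0,0,0],
    [0,0,0],
    [0,0,0],
    [0,0,0],
    [0,0,0],
    [0,0,0],
    [0,0,0],
  ],
  fingers=[-1,-1,-1,-1,-1,-1,-1,-1,-1,-1,-1,-1,-1,-1,-1,-1,-1,-1,-1,-1],
)

```text
time: 15.15
position: [507.8, 294.1, 183.1]
ee_rot: [[0.321, 0.368, 0.873], [0.003, 0.921, -0.39], [-0.947, 0.127, 0.295]]
force: [-2.7, -0.8, 1.3]
gripper_width: 0.32
```

Request:
arm_command(
  twist=[
    [0,0,0],
    [0,0,0],
    [0,0,0],
    [0,0,0],
    [0,0,0],
    [0,0,0],
    [0,0,0],
    [0,0,0],
    [0,0,0],
    [0,0,0],
  ],
  travel=[
    [0,0,0],
    [0,0,0],
    [0,0,0],
    [0,0,0],
    [0,0,0],
    [0,0,0],
    [0,0,0],
    [0,0,0],
    [0,0,0],
    [0,0,0],
  ],
  fingers=[-1,-1,-1,-1,-1,-1,-1,-1,-1,-1],
)

```text
time: 15.98
position: [507.8, 294.0, 183.1]
ee_rot: [[0.321, 0.368, 0.873], [0.003, 0.921, -0.39], [-0.947, 0.127, 0.295]]
force: [-2.8, -0.8, 0.9]
gripper_width: 0.316
```

```bash
python3 - <<'E'
from h import *
z=dict(np.load('w3.npz'));F=[]
for k in range(6):
    s,c=cap('wrist','w5.png');F.append(s['ee_rot'].T@s['force'])
print(np.mean(F,0),s['position'],'adv',z['ee_rot'].T@(s['position']-z['position']),s['gripper_width'],np.abs(s['qvel']).max(),s['time'])
d=cv2.absdiff(cv2.imread('pics/w4.png'),cv2.imread('pics/w5.png'))[165:235,220:300];print('imgdiff',d.mean())
E
```

```text
[-1.47354961 -1.31092525 -1.72670839] [507.83264862 294.07931193 183.12695157] adv [24.94611378 -1.32641034  2.06379362] 0.31937905585945964 0.0016700621662407303 16.2333
imgdiff 1.707857142857143
```

The probe is steady. The axial contact force is about 3 N (−1.5 N measured, against about +1.5 N from the probe's weight) and the plunger is about 7 mm in. Handing in.

```bash
python3 -c "
from workcell import arm
print(arm.finish_job())"
```

```text
the job is handed in; nothing more can be done
None
```

I drew the probe straight up out of the black stand and carried it over to the unit with the round mark. It is tilted to the slope of the head and its tip is pressed on the ring. It had been held there for more than 4 s when I handed the job in, and the gripper is still holding it.

What the last checks showed:
- **Push:** the contact force is about 3 N along the probe, from noisy readings. The tip is pushed in about 7 mm, which is half way.
- **Position:** the tip is about 1 mm from the mark's centre. This was measured just before the final 1 mm push.
- **Angle:** the probe is tilted 0.327 rad. My measurements of the slope ranged from 0.33 to 0.355 rad, so the error is at most about 0.03 rad (the limit is 0.14).
- **Steadiness:** the arm was at rest, with joint speeds below 0.002 rad/s, and the grip was steady on the 28 mm handle.

The camera measurements of the mark disagreed by 2–3 mm between the top view and the others, so I relied on the wrist and scene views, which agreed to within 0.5 mm. A sideways force of about 1–2 N also showed on the sensor, and I did not find its cause. I did not measure the other things on the desk again, but no move went near them.

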